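# Queue three atom pieces in the lattice base's feed lane

## Task

Push the three atom pieces (red spheres on round metal feet) one at a time along the bench into the lane between the two grey guide rails, until they stand upright in single file, closed up against the edge of the lattice base at the lane's end. Slide them, without lifting them or tipping them over, and do not disturb the other things on the bench.

Things in the scene. Friction and masses are not known exactly. Their poses are not given: they have to be found in the camera images.
- atom_a: First atom piece (three alike, any order): red acrylic sphere 40 mm across on an upright aluminium foot, a straight cylinder 48 mm across and 30 mm tall; 67 mm tall in all, 0.1 to 0.2 kg. Stands loose and slides on the bench (friction 0.5 to 0.7): push on the foot, for pushed higher it may tip. Origin at the centre of its underside, z up.
- atom_b: Second atom piece (three alike, any order): red acrylic sphere 40 mm across on an upright aluminium foot, a straight cylinder 48 mm across and 30 mm tall; 67 mm tall in all, 0.1 to 0.2 kg. Stands loose and slides on the bench (friction 0.5 to 0.7): push on the foot, for pushed higher it may tip. Origin at the centre of its underside, z up.
- atom_c: Third atom piece (three alike, any order): red acrylic sphere 40 mm across on an upright aluminium foot, a straight cylinder 48 mm across and 30 mm tall; 67 mm tall in all, 0.1 to 0.2 kg. Stands loose and slides on the bench (friction 0.5 to 0.7): push on the foot, for pushed higher it may tip. Origin at the centre of its underside, z up.
- lane: Grey feed lane, fixed to the bench. Origin on the bench, midway between the rails, at the mouth where the straight rails begin; x runs along the lane to its end, z up. Rails 8 mm high, 10 mm thick, inner faces 58 mm apart, from x = 0 to the end stop at x = 160 mm; the bench is the floor. Guides, also 8 mm high, flare out ahead of the mouth to about 110 mm apart at x = -49 mm.
- lane_end (a point): Point on the bench at the lane's end, midway between the rails: the flat edge of the grey lattice base (120 x 120 mm, 24 mm high, one piece with the lane), which is the end stop. Axes as the lane's. 60 mm beyond it a clear column 32 mm across, in a bayonet socket, reaches up to 184 mm. Three pieces closed up fill 144 mm of the lane.
- bare_foot: Aluminium foot without a sphere, 48 mm across, 30 mm tall, upright. Origin at the centre of its underside. Bystander: leave it where it is.
- jar: Lidded jar, 48 mm across, 60 mm tall, upright. Origin at the centre of its underside. Bystander: leave it where it is.
- tubes: Bundle of five white polymer bond tubes, 150 mm long, 28 mm wide, 18 mm high, lying along its x. Origin under its middle. Bystander: leave it where it is.
- cutter: Brass rod cutter, base 70 x 130 mm (x, y), 100 mm high with its lever. Origin under the middle of its base. Bystander: leave it where it is.
- dish: White square dish 110 x 110 mm, 22 mm high, with three bare red spheres without feet in it (tops 45 mm up). Origin under its middle. Bystander: leave it where it is.
- driver: Screwdriver lying along its x, about 200 mm long. Bystander: leave it where it is.
- mug: White mug, 76 mm across, 85 mm tall. Origin at the centre of its underside. Bystander: leave it where it is.

How it is judged (in metres and radians):
On the way, in this order (a step that is already met when the one before it is completed fails the run):
1. exactly one atom piece is in the lane (its centre past the mouth) ((((x of atom_a in the frame of lane between 0 and 0.15 m and y of atom_a in the frame of lane between -0.02 and 0.02 m) and not (x of atom_b in the frame of lane between 0 and 0.15 m and y of atom_b in the frame of lane between -0.02 and 0.02 m) and not (x of atom_c in the frame of lane between 0 and 0.15 m and y of atom_c in the frame of lane between -0.02 and 0.02 m)) or ((x of atom_b in the frame of lane between 0 and 0.15 m and y of atom_b in the frame of lane between -0.02 and 0.02 m) and not (x of atom_a in the frame of lane between 0 and 0.15 m and y of atom_a in the frame of lane between -0.02 and 0.02 m) and not (x of atom_c in the frame of lane between 0 and 0.15 m and y of atom_c in the frame of lane between -0.02 and 0.02 m)) or ((x of atom_c in the frame of lane between 0 and 0.15 m and y of atom_c in the frame of lane between -0.02 and 0.02 m) and not (x of atom_a in the frame of lane between 0 and 0.15 m and y of atom_a in the frame of lane between -0.02 and 0.02 m) and not (x of atom_b in the frame of lane between 0 and 0.15 m and y of atom_b in the frame of lane between -0.02 and 0.02 m)))), for 0.2 s.
2. exactly two atom pieces are in the lane (((not (x of atom_a in the frame of lane between 0 and 0.15 m and y of atom_a in the frame of lane between -0.02 and 0.02 m) and (x of atom_b in the frame of lane between 0 and 0.15 m and y of atom_b in the frame of lane between -0.02 and 0.02 m) and (x of atom_c in the frame of lane between 0 and 0.15 m and y of atom_c in the frame of lane between -0.02 and 0.02 m)) or (not (x of atom_b in the frame of lane between 0 and 0.15 m and y of atom_b in the frame of lane between -0.02 and 0.02 m) and (x of atom_a in the frame of lane between 0 and 0.15 m and y of atom_a in the frame of lane between -0.02 and 0.02 m) and (x of atom_c in the frame of lane between 0 and 0.15 m and y of atom_c in the frame of lane between -0.02 and 0.02 m)) or (not (x of atom_c in the frame of lane between 0 and 0.15 m and y of atom_c in the frame of lane between -0.02 and 0.02 m) and (x of atom_a in the frame of lane between 0 and 0.15 m and y of atom_a in the frame of lane between -0.02 and 0.02 m) and (x of atom_b in the frame of lane between 0 and 0.15 m and y of atom_b in the frame of lane between -0.02 and 0.02 m)))), for 0.2 s.
3. all three atom pieces are in the lane (x of atom_a in the frame of lane between 0 and 0.15 m and y of atom_a in the frame of lane between -0.02 and 0.02 m and x of atom_b in the frame of lane between 0 and 0.15 m and y of atom_b in the frame of lane between -0.02 and 0.02 m and x of atom_c in the frame of lane between 0 and 0.15 m and y of atom_c in the frame of lane between -0.02 and 0.02 m), for 0.2 s.
At the end, for the whole second after the job is handed in: All three atom pieces stand upright (within 0.1 rad) and at rest on the bench between the rails, in single file and closed up against the lattice base: the gaps in the row, from the end stop to the last piece, add up to less than 16 mm (x of atom_a in the frame of lane between 0.024 and 0.15 m and y of atom_a in the frame of lane between -0.02 and 0.02 m and angle between each of atom_a, atom_b, atom_c's own z axis and vertical below 0.1 rad and height (world z) of each of atom_a, atom_b, atom_c below 0.005 m and linear speed of each of atom_a, atom_b, atom_c below 0.01 m/s and x of atom_b in the frame of lane between 0.024 and 0.15 m and y of atom_b in the frame of lane between -0.02 and 0.02 m and x of atom_c in the frame of lane between 0.024 and 0.15 m and y of atom_c in the frame of lane between -0.02 and 0.02 m); the robot touches nothing.
It fails at once if an atom piece is lifted more than 15 mm off the bench (height (world z) of any of atom_a, atom_b, atom_c above 0.015 m).
It fails at once if an atom piece is tipped by more than 0.6 rad (angle between any of atom_a, atom_b, atom_c's own z axis and vertical above 0.6 rad).
It fails at once if a bystander is moved more than 20 mm (distance of any of bare_foot, jar, tubes, cutter, dish, driver, mug from where it was at the start of the episode above 0.02 m).
It fails at once if a bystander is tipped by more than 0.5 rad (angle between any of bare_foot, jar, tubes, cutter, dish, driver, mug's own z axis and vertical above 0.5 rad).
It also fails if it takes over 72 s, if anything falls off the work surface, if the arm or the gripper's body presses on something with over 40 N, if the wrist force passes 120 N, or if a joint passes its speed limit or range.

## Robot

A 6-joint arm with a two-finger parallel gripper is mounted at the origin on the work surface. World frame = base frame: x ahead of the robot, y to its left, z up, the work surface at z = 0. Lengths are in m, angles in degrees, forces in N, time in s.
With the tool pointing down it reaches from about 0.35 to 0.875 m from the base axis. Payload 4.2 kg.
Tool frame: the origin (TCP) lies at the very end of the fingers, on their centre line; the grasp point (between the pads) lies 19 mm behind it (r.grip_point_offset is the distance from the TCP to the grasp point, in m); z points along the fingers, y is the line along which they close (so a half turn about z gives the same grasp; the last joint's range is limited). The gripper opens to 87 mm and grips with 3 to 60 N. Pads are 19 mm wide; open, the fingers measure 117 mm over their backs; the gripper's body (75 mm by 190 mm) begins 51 mm behind the grasp point.
Start: joints at [-55.027, 22.042, 0.453, 0, -68.411, -14.817], TCP at [0.215, -0.587, 0.223] pointing down, gripper open.
Joint ranges: [-179.83, 179.83], [-69.29, 118.12], [-61.27, 80.66], [-181.25, 117.63], [-171.15, -9.14], [-177.46, 177.46]. Speed limits (degrees/s): [159.86, 159.86, 180, 180, 180, 180].

## Interface

Orientations are given as a 3x3 rotation matrix whose columns are the frame's x, y, z axes.
In Python, from station import r, cams gives the robot as it stands. The module is installed in compiled form; this text tells all that it offers.
- The arm moves only by the shell command python3 -m handwheel 'ROWS'. ROWS is JSON, a list that holds one entry, the list of rows, each a list of 7 numbers: the turn, a rotation vector about the tool's x, y, z in units of 6 degrees (1.0 is 6 degrees), then the shift along the tool's x, y, z in m, then the finger opening in m, from 0 to 0.087. In form: [[[ax, ay, az, x, y, z, jaw], ...]]. A call has 1 to 12 rows; each row shifts and turns the commanded pose from where the row before left it, along the tool's axes as they then stand; what a row does not reach is not made up. A row lasts 1/10 s, in which the tool goes at most 50 mm and 8.59 degrees, less where a joint would pass 70% of its speed; a pose out of reach is approached as far as the arm can. A call with a gripper value outside its range is refused whole. The fingers move at their own pace and stop on an object; the grip force is fixed at half the most. Time passes only in rows, so rows that do not move let the fingers close. It gives the time, the measured TCP pose, the force, the opening and the grip force at its end, in the units of the state.
- r.sense(): the state, without advancing time (a new reading comes with each control period).
- cams.capture(name): name is "scene" or "top" or "wrist"; returns the picture (420x560x3 uint8, red, green, blue); there is no depth.
- cams.get_calibration(name): a dict with "camera_matrix" (3x3 intrinsics, pixels), "rvec" (rotation vector, rad) and "tvec" (3), from world to camera coordinates, as OpenCV has them; the wrist camera has in their place "T_tool_cam" (4x4, takes a point from camera to tool coordinates, whose origin is the TCP and whose axes are the flange's). Camera axes: x right, y down, z forward; pixel columns grow to the right and rows downward; lengths in m; the calibration is good to about 2 mm. The wrist camera is an equidistant fisheye: a pixel r from the principal point sees the ray r / f radians off the axis. A picture is of the moment at which its call begins: read the wrist's pose just before it. get_calibration takes no time and is no camera call.
- r.finish_job(): hands the job in; it is judged then, once.
The state is a dict: "time_s": time; "joints": joint angles; "joint_velocities": joint speeds; "effort": joint torques, N m; "tcp_pos": TCP position; "ee_rot": TCP orientation; "wrist_force": force on the tool from outside, world axes, zero at the start; "moment": the same for the moment, N m; "gripper_width": opening from 0.0 (shut) to 1.0 (fully open); "gripper_force": force on a finger pad.
Only numpy, scipy, OpenCV 4.12 (cv2) and the standard library are available. Lean on these libraries where they do the work, as an engineer would, in place of code of your own. Each camera call takes 0.05 s, during which the arm holds its last target. There are 200 camera calls.

## Working session

There is one attempt and no reset: what is moved stays moved. The work goes in short steps, Python scripts to look and compute and a shell command to move; the robot and the scene stay as the last step left them, time stands still between calls to the robot, and variables do not carry over. Pictures are saved under pics/ and viewed, at most 10 in all, crops included, and the job is handed in when it is done.

```bash
mkdir -p pics; cat > h.py <<'E'
import numpy as np, cv2
from station import r, cams
def cal(n):
    c=cams.get_calibration(n); return np.array(c["camera_matrix"],float),np.array(c["rvec"],float).ravel(),np.array(c["tvec"],float).ravel()
def ray(n,uv,z):
    K,rv,t=cal(n); R=cv2.Rodrigues(rv)[0]; C=-R.T@t
    d=R.T@np.linalg.inv(K)@np.array([uv[0],uv[1],1.]); return C+d*(z-C[2])/d[2]
def proj(n,P):
    K,rv,t=cal(n); return cv2.projectPoints(np.array([P],float),rv,t,K,None)[0].ravel()
def snap(n,f):
    im=cams.capture(n); cv2.imwrite(f'pics/{f}.png',cv2.cvtColor(im,cv2.COLOR_RGB2BGR)); return im
def reds(im):
    h=cv2.cvtColor(im,cv2.COLOR_RGB2HSV); m=(((h[...,0]<8)|(h[...,0]>172))&(h[...,1]>130)&(h[...,2]>50)).astype(np.uint8)
    n,l,s,c=cv2.connectedComponentsWithStats(m); return [(c[i].round(1),s[i].tolist()) for i in range(1,n) if s[i,4]>25]
E
python3 - <<'E'
from h import *
for n in("top","scene"):
    im=snap(n,n+'0')
    K,rv,t=cal(n); print(n,(-cv2.Rodrigues(rv)[0].T@t).round(3),K[0,0])
    for c,s in reds(im): print(c,s,ray(n,c,0.047).round(4))
s=r.sense(); print(s['ee_rot'],s['tcp_pos'],s['time_s'])
E
```

```text
top [0.454 0.101 1.099] 378.8896230402279
[289.6 129.3] [284, 123, 12, 13, 127] [0.7907 0.1042 0.047 ]
[277.4 141.1] [272, 135, 12, 13, 127] [0.7559 0.1385 0.047 ]
[295.1 145.6] [289, 140, 13, 13, 126] [0.7433 0.088  0.047 ]
[370.6 198.1] [364, 192, 14, 13, 143] [ 0.5958 -0.124   0.047 ]
[404.7 221. ] [398, 215, 14, 13, 147] [ 0.5333 -0.2172  0.047 ]
[359.3 235.9] [353, 230, 14, 13, 141] [ 0.4902 -0.0922  0.047 ]
[ 87.  298.3] [81, 294, 12, 11, 63] [0.3066 0.6566 0.047 ]
[ 55.3 307.3] [47, 303, 17, 10, 111] [0.2805 0.7435 0.047 ]
[101.2 313. ] [97, 310, 9, 8, 48] [0.2678 0.6144 0.047 ]
[ 76.8 321. ] [65, 316, 22, 11, 137] [0.2449 0.6808 0.047 ]
[ 42.8 331.4] [38, 327, 11, 10, 76] [0.2151 0.7732 0.047 ]
[ 94.5 334.8] [87, 331, 14, 9, 78] [0.2092 0.6291 0.047 ]
[ 63.8 345.3] [56, 341, 16, 9, 116] [0.1795 0.7121 0.047 ]
scene [ 0.863 -0.456  0.786] 406.4123489159326
[279.9  37.6] [277, 35, 7, 7, 35] [0.152  0.8702 0.047 ]
[263.4  45.8] [259, 41, 11, 11, 60] [0.1263 0.7873 0.047 ]
[293.2  48.9] [289, 43, 9, 14, 72] [0.2363 0.8145 0.047 ]
[276.8  57.2] [271, 49, 13, 18, 92] [0.2101 0.7355 0.047 ]
[261.8  68.8] [257, 63, 10, 12, 61] [0.2003 0.6435 0.047 ]
[291.   70.3] [287, 65, 8, 12, 61] [0.2953 0.6788 0.047 ]
[275.3  80.4] [273, 78, 6, 6, 29] [0.2767 0.5994 0.047 ]
[365.7 235.7] [358, 228, 17, 16, 211] [0.7641 0.1215 0.047 ]
[352.6 250.1] [345, 242, 16, 17, 223] [0.752  0.0709 0.047 ]
[375.  252.8] [367, 245, 17, 17, 228] [0.7982 0.0862 0.047 ]
[211.7 260.6] [203, 252, 18, 18, 242] [ 0.4897 -0.0932  0.047 ]
[245.5 291.8] [237, 283, 18, 19, 272] [ 0.5944 -0.1252  0.047 ]
[194.  316.5] [185, 307, 19, 20, 307] [ 0.5322 -0.218   0.047 ]
[[-9.38795111e-01 -3.44475208e-01 -7.55155024e-04]
 [-3.44476024e-01  9.38793404e-01  1.79281443e-03]
 [ 9.13544314e-05  1.94321822e-03 -9.99998108e-01]] [ 0.21522031 -0.58620392  0.2215757 ] 0.1
```

View pics/top0.png

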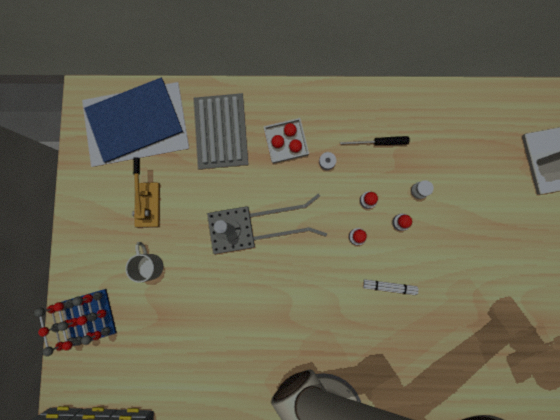

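View pics/scene0.png

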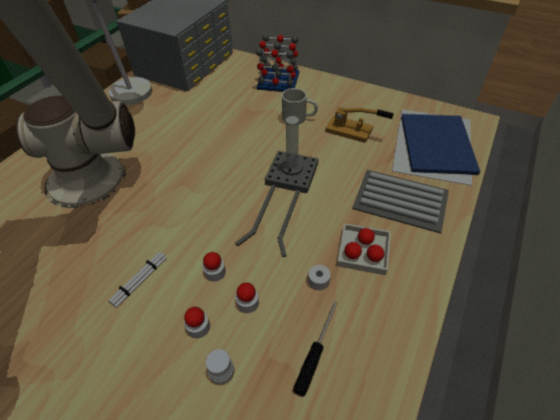

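The top view shows the atoms at (370,199), (404,222) and (359,237). The lane rails run from the base edge at about (252,227) to the mouth at about (308,218), and the jar is at (423,189), the bare foot at (328,160) and the tubes at (390,287). Next I'll fit the rails.

```bash
cat > lane.py <<'E'
from h import *
im=cv2.cvtColor(cv2.imread('pics/top0.png'),cv2.COLOR_BGR2RGB)
h=cv2.cvtColor(im,cv2.COLOR_RGB2HSV); print(h[218,275],h[211,275],h[212,275],h[236,275],h[235,275])
S=h[...,1].astype(float)
def rail(r0,r1,z):
    pts=[]
    for u in range(260,301,2):
        lo=int(r0+(r1-r0)*(u-255)/50)
        w=np.clip(S[lo-7:lo+8,u].max()*0.75-S[lo-7:lo+8,u],0,None); 
        if w.sum()>0: pts.append(ray("top",(u,(w*np.arange(lo-7,lo+8)).sum()/w.sum()),z)[:2])
    p=np.array(pts,np.float32); vx,vy,x,y=cv2.fitLine(p,cv2.DIST_HUBER,0,.01,.01).ravel(); 
    res=np.abs((p-[x,y])@[-vy,vx]); print('line',vx,vy,x,y,'res',res.mean(),np.degrees(np.arctan2(vy,vx)))
    return np.array([x,y]),np.array([vx,vy])
a=rail(214.5,206.5,.008); b=rail(238,230.5,.008)
d=a[1]*np.sign(a[1][1])+b[1]*np.sign(b[1][1]); d/=np.linalg.norm(d); n=np.array([-d[1],d[0]])
print('dir',d,'sep',(a[0]-b[0])@n,'ang',np.degrees(np.arctan2(d[1],d[0])))
mid=(a[0]+b[0])/2; 
c=cv2.resize(im[180:270,200:440],None,fx=3.3,fy=3.3,interpolation=cv2.INTER_CUBIC)
cv2.imwrite('pics/c0.png',c[...,::-1])
print('mid',mid)
E
python3 lane.py
```

```text
[ 32  67 134] [54 15 85] [18 45 85] [ 27  54 100] [45 12 83]
line 0.1835151 -0.9830169 0.5641925 0.12770227 res 0.00021569066 -79.42542
line 0.18451306 -0.98283005 0.49584657 0.124859266 res 0.00019262798 -79.36725
dir [-0.1840141  0.9829236] sep -0.06770195 ang 100.60365
mid [0.5300195  0.12628077]
```

View pics/c0.png

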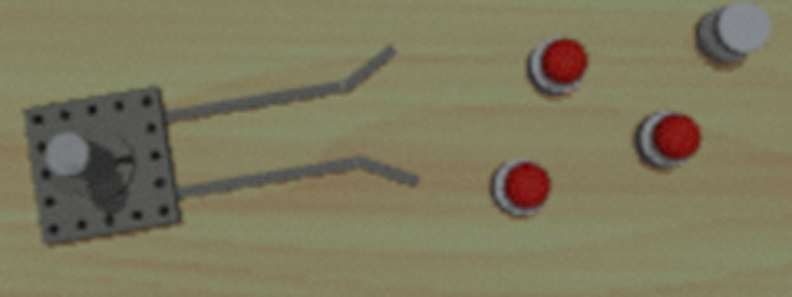

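```bash
cat >> h.py <<'E'
d=np.array([-0.1840141,0.9829236]); n=np.array([-d[1],d[0]])
mid=np.array([0.5300195,0.12628077])
E
python3 - <<'E'
from h import *
e=[ray("top",p,.024)[:2] for p in((247.6,206.4),(254.8,246.7))]; m=[ray("top",p,.008)[:2] for p in((304.5,206.7),(309,228.8))]
g=[ray("top",p,.008)[:2] for p in((319,195),(326,234.5))]
for q in e+m+g: print('edge/mouth/flare rel mid',(q-mid)@d,(q-mid)@n)
end=np.mean([(q-mid)@d for q in e]); O=mid+d*(end-.16); print('end',end,'O',O, 'len base',np.linalg.norm(e[0]-e[1]))
A=np.array([[.595,-.1246],[.5328,-.2176],[.490,-.0927]])
print((A-O)@np.array([d,n]).T)
for nm,uv,z in(('jar',(425,187),.06),('foot',(328,160),.03)): q=ray("top",uv,z)[:2]; print(nm,q,(q-O)@d,(q-O)@n)
print(np.array(cams.get_calibration("wrist")["T_tool_cam"]).round(3))
s=r.sense(); print((O-.1*d),s['tcp_pos'])
E
```

```text
edge/mouth/flare rel mid 0.08602157395212146 -0.057119251259330386
edge/mouth/flare rel mid 0.08416594989918683 0.0596319972826372
edge/mouth/flare rel mid -0.07503621279184675 -0.03016464454153462
edge/mouth/flare rel mid -0.07662506959955714 0.03499342756814193
edge/mouth/flare rel mid -0.12237572664938587 -0.05662056018421335
edge/mouth/flare rel mid -0.12174144193554048 0.05931835721594302
end 0.08509376192565414 O [0.5438033  0.05265366] len base 0.11676599453551141
[[-0.18364772 -0.01770527]
 [-0.26361394  0.06054589]
 [-0.13297098  0.07963166]]
jar [ 0.62681925 -0.27020933] -0.3326257571871802 -0.02218698961377969
foot [ 0.70669123 -0.00702677] -0.08863497892949448 -0.14912434547860268
[[ 0.002 -0.953 -0.302  0.084]
 [ 1.     0.002  0.001 -0.001]
 [-0.    -0.302  0.953 -0.162]
 [ 0.     0.     0.     1.   ]]
[ 0.56220471 -0.0456387 ] [ 0.21522031 -0.58620392  0.2215757 ]
```

```bash
python3 -m handwheel '[[[0,0,-1.1175,0,0,0,0.04],[0,0,-1.1175,0,0,0,0.04],[0,0,-1.1175,0,0,0,0.04],[0,0,-1.1175,0,0,0,0.04],[0,0,-1.1175,0,0,0,0.04],[0,0,-1.1175,0,0,0,0.04],[0,0,-1.1175,0,0,0,0.04],[0,0,-1.1175,0,0,0,0.04],[0,0,-1.1175,0,0,0,0.04],[0,0,-1.1175,0,0,0,0.04],[0,0,-1.1175,0,0,0,0.04],[0,0,-1.1175,0,0,0,0.04]]]'
python3 -m handwheel '[[[0,0,0,-0.0288,-0.038,0,0.04],[0,0,0,-0.0288,-0.038,0,0.04],[0,0,0,-0.0288,-0.038,0,0.04],[0,0,0,-0.0288,-0.038,0,0.04],[0,0,0,-0.0288,-0.038,0,0.04],[0,0,0,-0.0288,-0.038,0,0.04],[0,0,0,-0.0288,-0.038,0,0.04],[0,0,0,-0.0288,-0.038,0,0.04],[0,0,0,-0.0288,-0.038,0,0.04],[0,0,0,-0.0288,-0.038,0,0.04],[0,0,0,-0.0288,-0.038,0,0.04],[0,0,0,0,0,0,0.04]]]'
cat >> h.py <<'E'
O=np.array([0.5438033,0.05265366])
def st():
    s=r.sense(); p=np.array(s['tcp_pos']); R=np.array(s['ee_rot'])
    hd=-R[:2,0]; print('t',round(s['time_s'],2),'lane',((p[:2]-O)@d).round(4),((p[:2]-O)@n).round(4),'z',p[2].round(4),'head',np.degrees(np.arctan2(hd@n,hd@d)).round(2),'tz',R[:,2].round(4),'w',round(s['gripper_width']*87,1),'F',np.round(s['wrist_force'],1))
E
python3 -c "from h import *;st()"
```

```text
time_s: 1.3
tcp_pos: [0.2152, -0.5864, 0.2219]
ee_rot: [[0.189, -0.982, -0.001], [-0.982, -0.189, 0.001], [-0.001, 0.0, -1.0]]
wrist_force: [0.4, -0.5, -0.2]
gripper_width: 0.461
gripper_force: 0.0
time_s: 2.5
tcp_pos: [0.5709, -0.1944, 0.2214]
ee_rot: [[0.19, -0.982, -0.0], [-0.982, -0.19, 0.0], [-0.0, -0.0, -1.0]]
wrist_force: [-0.1, -0.7, -1.2]
gripper_width: 0.459
gripper_force: 0.0
t 2.5 lane -0.2478 0.0188 z 0.2214 head 0.34 tz [-1.e-04  5.e-04 -1.e+00] w 39.9 F [-0.1 -0.7 -1.2]
```

```bash
python3 -m handwheel '[[[0,0,0,-0.026,-0.037,0,0.04],[0,0,0,0,0,0.042,0.04],[0,0,0,0,0,0.042,0.04],[0,0,0,0,0,0.042,0.04],[0,0,0,0,0,0.042,0.04],[0,0,0,0,0,0.03,0.04],[0,0,0,0,0,0.007,0.04],[0,0,0,0,0,0.0,0.04]]]' | tail -3
python3 -c "
from h import *;st();im=snap('scene','s1')
for c,s in reds(im): print(c,ray('scene',c,.047).round(4)) if c[1]>200 else 0
cv2.imwrite('pics/s1c.png',cv2.resize(cv2.imread('pics/s1.png')[160:400,130:400],None,fx=2.2,fy=2.2))"
```

```text
wrist_force: [-0.0, -0.8, 0.6]
gripper_width: 0.461
gripper_force: 0.0
t 3.3 lane -0.2252 -0.0137 z 0.0165 head 0.01 tz [-2.8e-03 -2.0e-04 -1.0e+00] w 40.1 F [-0.  -0.8  0.6]
[365.7 235.8] [0.7642 0.1212 0.047 ]
[352.6 250.1] [0.752  0.0709 0.047 ]
[375.  252.8] [0.7982 0.0862 0.047 ]
[193.8 316.4] [ 0.5318 -0.218   0.047 ]
```

View pics/s1c.png

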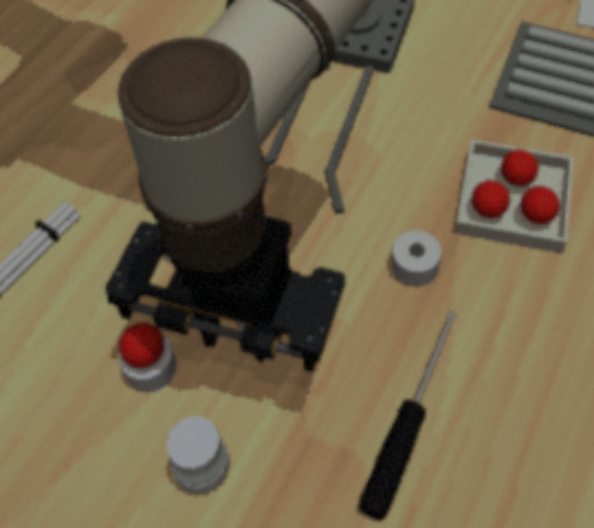

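```bash
python3 -m handwheel '[[[0,0,0,-0.009,0,0.001,0.04],[0,0,0,-0.009,0,0.001,0.04],[0,0,0,-0.015,0.0014,0,0.04],[0,0,0,-0.016,0.0014,0,0.04],[0,0,0,-0.017,0.0014,0,0.04],[0,0,0,-0.017,0.0014,0,0.04],[0,0,0,-0.017,0.0014,0,0.04],[0,0,0,-0.017,0.0014,0,0.04],[0,0,0,-0.017,0.0014,0,0.04],[0,0,0,-0.017,0.0014,0,0.04],[0,0,0,-0.017,0.0014,0,0.04],[0,0,0,-0.012,0.0014,0,0.04]]]' | tail -3
python3 -c "
from h import *;st();im=snap('top','t2')
for c,s in reds(im):
  q=ray('top',c,.047)[:2]; print(c,s[4],((q-O)@d).round(4),((q-O)@n).round(4)) if c[0]>200 else 0"
```

```text
wrist_force: [1.7, -3.8, 6.0]
gripper_width: 0.463
gripper_force: 3.3
t 4.55 lane -0.0435 -0.0005 z 0.0163 head 0.11 tz [ 1.e-03 -3.e-04 -1.e+00] w 40.3 F [ 1.7 -3.8  6. ]
[289.6 129.3] 127 0.0053 -0.2522
[277.3 141.1] 125 0.0456 -0.2243
[295.2 145.6] 124 -0.0023 -0.2026
[404.7 221. ] 147 -0.2633 0.06
[359.3 235.8] 142 -0.1325 0.079
```

```bash
python3 -m handwheel '[[[0,0,0,-0.008,0,0,0.04],[0,0,0,-0.014,0,0,0.04],[0,0,0,-0.014,0,0,0.04],[0,0,0,-0.014,0,0,0.04],[0,0,0,-0.014,0,0,0.04],[0,0,0,-0.014,0,0,0.04],[0,0,0,-0.014,0,0,0.04],[0,0,0,-0.014,0,0,0.04],[0,0,0,-0.014,0,0,0.04],[0,0,0,-0.012,0,0,0.04],[0,0,0,-0.009,0,0,0.04],[0,0,0,-0.004,0,0,0.04]]]' | tail -3
python3 -c "from h import *;st()"
python3 -m handwheel '[[[0,0,0,-0.002,0,0,0.04],[0,0,0,0,0,0,0.04]]]' | tail -3
python3 -c "
from h import *;st();im=snap('wrist','w2');im=snap('scene','s2')"
```

```text
wrist_force: [1.7, -4.3, 6.1]
gripper_width: 0.457
gripper_force: 3.6
t 5.8 lane 0.1002 0.0006 z 0.0157 head 0.05 tz [-0.0017 -0.0016 -1.    ] w 39.8 F [ 1.7 -4.3  6.1]
wrist_force: [-0.5, -3.1, 4.5]
gripper_width: 0.464
gripper_force: 3.0
t 6.0 lane 0.102 0.0006 z 0.0156 head 0.02 tz [-0.0016 -0.0012 -1.    ] w 40.4 F [-0.5 -3.1  4.5]
```

View pics/w2.png

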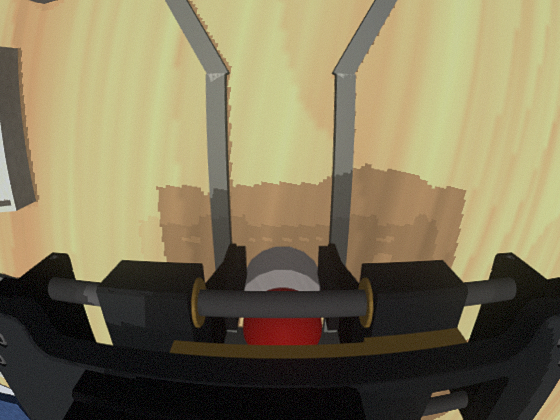

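The wrist view shows the foot, around (283,270), cradled between the fingers and centred between the rails. I'll push the last few millimetres, then back off and lift.

```bash
python3 -m handwheel '[[[0,0,0,-0.004,0,0,0.04],[0,0,0,-0.004,0,0,0.04],[0,0,0,-0.002,0,0,0.04],[0,0,0,0,0,0,0.04]]]' | grep -E 'pos|wrist'
python3 -m handwheel '[[[0,0,0,0.008,0,0,0.04],[0,0,0,0.012,0,0,0.04],[0,0,0,0.02,0,0,0.04],[0,0,0,0,0,-0.03,0.04],[0,0,0,0,0,-0.05,0.04],[0,0,0,0,0,-0.04,0.04],[0,0,0,0.04,0.02,0,0.04],[0,0,0,0.04,0.02,0,0.04],[0,0,0,0.04,0.02,0,0.04],[0,0,0,0.04,0.01,0,0.04],[0,0,0,0.04,0.01,0,0.04],[0,0,0,0,0,0,0.04]]]' | tail -3
python3 -c "
from h import *;st()
for v in('top','scene'):
 im=snap(v,v+'3')
 for c,s in reds(im):
  q=ray(v,c,.047)[:2]; print(v,c,s[4],((q-O)@d).round(4),((q-O)@n).round(4)) if c[1]>130 and c[0]>130 and s[4]<330 else 0"
```

```text
tcp_pos: [0.5227, 0.1625, 0.0155]
wrist_force: [-0.3, -3.6, 4.8]
wrist_force: [0.3, 1.2, 0.1]
gripper_width: 0.456
gripper_force: 0.0
t 7.7 lane -0.1316 0.082 z 0.1348 head -0.36 tz [-2.e-03  2.e-04 -1.e+00] w 39.6 F [0.3 1.2 0.1]
top [277.4 141.1] 125 0.0453 -0.2243
top [295.2 145.6] 124 -0.0023 -0.2026
top [259.6 224.1] 132 0.1337 0.0005
scene [281.7 183.2] 179 0.134 0.0022
scene [365.7 235.7] 212 0.0271 -0.2292
scene [352.6 250. ] 222 -0.0201 -0.2079
scene [375.  252.8] 226 -0.0138 -0.2562
scene [211.4 260.6] 245 -0.1336 0.0806
scene [193.9 316.5] 307 -0.264 0.0614
```

P1 sits at lane (0.134, 0.001), about 2 mm short of the stop. P3 is next, with a 30° heading.

```bash
python3 -m handwheel '[[[0,0,0,0.032,0.016,0,0.04],[0,0,1.24,0,0,0,0.04],[0,0,1.24,0,0,0,0.04],[0,0,1.24,0,0,0,0.04],[0,0,1.22,0,0,0,0.04],[0,0,0,0,0,0.04,0.04],[0,0,0,0,0,0.04,0.04],[0,0,0,0,0,0.033,0.04],[0,0,0,0,0,0.006,0.04],[0,0,0,0,0,0,0.04]]]' | grep -E wrist
python3 - <<'E'
from h import *
st()
# atom path and heading
s=r.sense();p=np.array(s['tcp_pos'])[:2]; T=np.array([(p-O)@d,(p-O)@n])
wp=[(-.133,.080,-30),(-.115,.059,-30),(-.098,.038,-30),(-.082,.020,-30),(-.070,.006,-28),(-.060,0.,-24),(-.050,0.,-20),(-.040,0,-15),(-.030,0,-10),(-.02,0,-5),(-.01,0,0)]
th0=-30
for x,y,th in wp:
    u=lambda a:np.array([np.cos(np.radians(a)),np.sin(np.radians(a))])
    q=np.array([x,y])-.0228*u(th); D=q-T; a=th0 
    L=np.array([-u(a)[1],u(a)[0]]); print('turn',round(-(th-th0)/6,2),'x',round(-D@u(a),4),'y',round(D@L,4)); T=q; th0=th
E
```

```text
wrist_force: [0.1, 0.4, 0.2]
t 8.8 lane -0.1594 0.0957 z 0.0158 head -29.53 tz [-2.5e-03 -3.0e-04 -1.0e+00] w 39.8 F [0.1 0.4 0.2]
turn 0.0 x -0.0079 y -0.0004
turn 0.0 x -0.0261 y -0.0092
turn 0.0 x -0.0252 y -0.0097
turn 0.0 x -0.0229 y -0.0076
turn -0.33 x -0.0174 y -0.0069
turn -0.67 x -0.0117 y -0.0022
turn -0.67 x -0.0092 y 0.0025
turn -0.83 x -0.0095 y 0.0014
turn -0.83 x -0.0097 y 0.0006
turn -0.83 x -0.0099 y -0.0003
turn -0.83 x -0.01 y -0.0011
```

```bash
python3 -m handwheel '[[[0,0,0,-0.008,0,0,0.04],[0,0,0,-0.012,-0.0046,0,0.04],[0,0,0,-0.014,-0.0046,0,0.04],[0,0,0,-0.0125,-0.0048,0,0.04],[0,0,0,-0.0127,-0.0049,0,0.04],[0,0,0,-0.0115,-0.0038,0,0.04],[0,0,0,-0.0114,-0.0038,0,0.04],[0,0,-0.33,-0.0174,-0.0069,0,0.04],[0,0,0,0,0,0,0.04]]]' | grep -E wrist
python3 - <<'E'
from h import *
st()
s=r.sense();p=np.array(s['tcp_pos'])[:2]; T=np.array([(p-O)@d,(p-O)@n]); h=-28
print('atom est',T+.0228*np.array([np.cos(np.radians(h)),np.sin(np.radians(h))]))
snap('wrist','w4')
E
```

```text
wrist_force: [0.7, -0.7, -0.5]
t 9.7 lane -0.0887 0.0143 z 0.0167 head -27.5 tz [ 3.8e-03  8.0e-04 -1.0e+00] w 40.2 F [ 0.7 -0.7 -0.5]
atom est [-0.06861405  0.00356142]
```

View pics/w4.png

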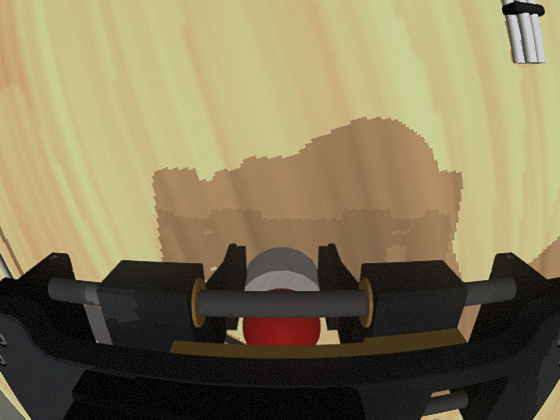

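The atom is still cradled at about (282,265). I'll continue, straightening the heading as it goes.

```bash
python3 -m handwheel '[[[0,0,-0.6,-0.009,-0.002,0,0.04],[0,0,-0.67,-0.010,0.001,0,0.04],[0,0,-0.83,-0.0095,0.0014,0,0.04],[0,0,-0.83,-0.0097,0.0006,0,0.04],[0,0,-0.83,-0.0099,-0.0003,0,0.04],[0,0,-0.83,-0.01,-0.0011,0,0.04],[0,0,0,0,0,0,0.04]]]' | grep -E wrist
python3 -c "from h import *;st()"
```

```text
wrist_force: [0.1, -0.5, 0.1]
t 10.45 lane -0.0343 0.0002 z 0.0163 head -0.09 tz [ 3.e-04  5.e-04 -1.e+00] w 39.7 F [ 0.1 -0.5  0.1]
```

```bash
python3 -m handwheel '[[[0,0,0,-0.008,0,0,0.04],[0,0,0,-0.012,0,0,0.04],[0,0,0,-0.012,0,0,0.04],[0,0,0,-0.012,0,0,0.04],[0,0,0,-0.012,0,0,0.04],[0,0,0,-0.012,0,0,0.04],[0,0,0,-0.012,0,0,0.04],[0,0,0,-0.008,0,0,0.04],[0,0,0,-0.005,0,0,0.04],[0,0,0,-0.002,0,0,0.04],[0,0,0,0,0,0,0.04]]]' | grep -E wrist
python3 -c "from h import *;st()"
python3 -m handwheel '[[[0,0,0,0.008,0,0,0.04],[0,0,0,0.012,0,0,0.04],[0,0,0,0.02,0,0,0.04],[0,0,0,0,0,-0.03,0.04],[0,0,0,0,0,-0.05,0.04],[0,0,0,0,0,-0.04,0.04],[0,0,0,0.045,0.012,0,0.04],[0,0,0,0.045,0.012,0,0.04],[0,0,0,0.045,0.012,0,0.04],[0,0,0,0.045,0.012,0,0.04],[0,0,0,0.045,0.013,0,0.04],[0,0,0,0.04,0,0,0.04]]]' | grep -E wrist
python3 -c "
from h import *;st()
for v in('top','scene'):
 im=snap(v,v+'5')
 for c,s in reds(im):
  q=ray(v,c,.047)[:2]; print(v,c,s[4],((q-O)@d).round(4),((q-O)@n).round(4)) if c[1]>130 and c[0]>130 and s[4]<330 else 0"
```

```text
wrist_force: [0.0, -0.7, -0.6]
t 11.55 lane 0.0601 0.0001 z 0.0166 head -0.1 tz [ 2.e-04  1.e-04 -1.e+00] w 39.8 F [ 0.  -0.7 -0.6]
wrist_force: [0.4, -0.4, 0.5]
t 12.75 lane -0.2478 0.0644 z 0.1367 head -0.26 tz [-9.e-04  4.e-04 -1.e+00] w 39.8 F [ 0.4 -0.4  0.5]
top [277.4 141.1] 125 0.0453 -0.2243
top [295.1 145.5] 125 -0.002 -0.2029
top [277.5 221. ] 131 0.0831 0.0004
top [259.7 224.1] 132 0.1335 0.0005
scene [365.7 235.7] 211 0.0271 -0.2292
scene [352.6 250.1] 222 -0.0204 -0.208
scene [375.  252.8] 228 -0.0138 -0.2562
scene [193.8 316.5] 317 -0.2641 0.0616
```

```bash
python3 -m handwheel '[[[0,0,0,0.03,-0.002,0,0.04],[0,0,0,0.024,-0.0015,0,0.04],[0,0,0,0,0,0,0.04],[0,0,0,0,0,0.04,0.04],[0,0,0,0,0,0.04,0.04],[0,0,0,0,0,0.034,0.04],[0,0,0,0,0,0.006,0.04],[0,0,0,0,0,0,0.04]]]' | grep -E wrist
python3 -c "from h import *;st()"
```

```text
wrist_force: [-0.5, 0.7, 1.3]
t 13.65 lane -0.2986 0.059 z 0.016 head -0.08 tz [-2.5e-03  2.0e-04 -1.0e+00] w 39.9 F [-0.5  0.7  1.3]
```

```bash
python3 -m handwheel '[[[0,0,0,-0.007,0,0,0.04],[0,0,0,-0.008,0,0,0.04],[0,0,0,-0.0165,-0.0059,0,0.04],[0,0,0,-0.0165,-0.0059,0,0.04],[0,0,0,-0.0165,-0.0059,0,0.04],[0,0,0,-0.0165,-0.0059,0,0.04],[0,0,0,-0.0165,-0.0059,0,0.04],[0,0,0,-0.0165,-0.0059,0,0.04],[0,0,0,-0.0165,-0.0059,0,0.04],[0,0,0,-0.0165,-0.0059,0,0.04],[0,0,0,-0.0165,-0.0059,0,0.04],[0,0,0,-0.0165,-0.0059,0,0.04]]]' | grep -E wrist
python3 -c "from h import *;st();snap('wrist','w6')"
```

```text
wrist_force: [-0.2, -1.6, 0.5]
t 14.85 lane -0.118 -0.0018 z 0.0185 head -0.06 tz [ 2.8e-03  2.0e-04 -1.0e+00] w 40.0 F [-0.2 -1.6  0.5]
```

View pics/w6.png

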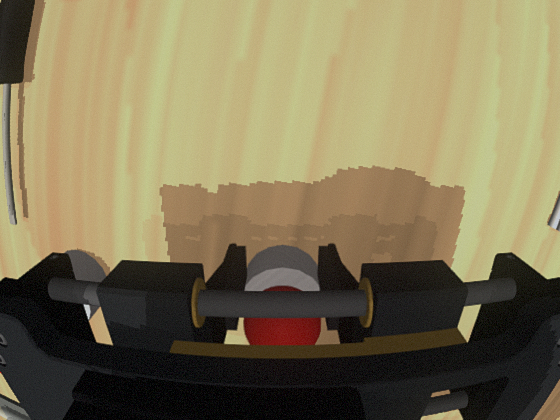

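The atom is cradled at about (282,265), and the bare foot at the left edge is untouched.

```bash
python3 -m handwheel '[[[0,0,0,-0.012,0.001,0.001,0.04],[0,0,0,-0.012,0.001,0.001,0.04],[0,0,0,-0.012,0,0,0.04],[0,0,0,-0.012,0,0,0.04],[0,0,0,-0.012,0,0,0.04],[0,0,0,-0.012,0,0,0.04],[0,0,0,-0.012,0,0,0.04],[0,0,0,-0.012,0,0,0.04],[0,0,0,-0.012,0,0,0.04],[0,0,0,-0.010,0,0,0.04],[0,0,0,-0.005,0,0,0.04],[0,0,0,0,0,0,0.04]]]' | grep -E wrist
python3 -c "from h import *;st()"
```

```text
wrist_force: [-0.2, -1.4, 5.6]
t 16.1 lane 0.0042 0.0 z 0.0164 head -0.05 tz [ 2.9e-03  3.0e-04 -1.0e+00] w 40.4 F [-0.2 -1.4  5.6]
```

```bash
python3 -m handwheel '[[[0,0,0,-0.004,0,0,0.04],[0,0,0,-0.003,0,0,0.04],[0,0,0,-0.002,0,0,0.04],[0,0,0,-0.001,0,0,0.04],[0,0,0,0,0,0,0.04]]]' | grep -E wrist
python3 -c "from h import *;st()"
python3 -m handwheel '[[[0,0,0,-0.001,0,0,0.04],[0,0,0,-0.001,0,0,0.04],[0,0,0,0,0,0,0.04]]]' | grep -E wrist
python3 -c "from h import *;st()"
```

```text
wrist_force: [1.1, -4.6, 6.5]
t 16.6 lane 0.0134 0.0003 z 0.0163 head -0.08 tz [ 2.3e-03 -3.0e-04 -1.0e+00] w 40.0 F [ 1.1 -4.6  6.5]
wrist_force: [1.0, -5.6, 7.6]
t 16.9 lane 0.0152 0.0003 z 0.0163 head -0.09 tz [ 2.2e-03 -5.0e-04 -1.0e+00] w 40.0 F [ 1.  -5.6  7.6]
```

Forces are still low and the row is nearly closed up. I'll retreat, lift and look.

```bash
python3 -m handwheel '[[[0,0,0,0.006,0,0,0.04],[0,0,0,0.012,0,0,0.04],[0,0,0,0.02,0,0,0.04],[0,0,0,0,0,-0.03,0.04],[0,0,0,0,0,-0.05,0.04],[0,0,0,0,0,-0.04,0.04],[0,0,0,0.045,0,0,0.04],[0,0,0,0.045,0,0,0.04],[0,0,0,0.045,0,0,0.04],[0,0,0,0.045,0,0,0.04],[0,0,0,0.03,0,0,0.04],[0,0,0,0,0,0,0.04]]]' | grep -E wrist
python3 -c "
from h import *;st()
for v in('top','scene'):
 im=snap(v,v+'7')
 for c,s in reds(im):
  q=ray(v,c,.047)[:2]; print(v,c,s[4],((q-O)@d).round(4),((q-O)@n).round(4)) if c[1]>130 and c[0]>130 and s[4]<330 else 0"
```

```text
wrist_force: [-0.7, 0.2, -0.7]
t 18.1 lane -0.2357 0.0024 z 0.1336 head -0.42 tz [-1.1e-03  1.0e-04 -1.0e+00] w 40.0 F [-0.7  0.2 -0.7]
top [277.4 141.1] 126 0.0453 -0.2243
top [295.1 145.5] 125 -0.002 -0.2029
top [294.  218.3] 133 0.0366 0.0008
top [277.3 221.1] 131 0.0837 0.0006
top [259.6 224.1] 131 0.1337 0.0005
scene [365.7 235.7] 211 0.0271 -0.2292
scene [352.6 250.1] 222 -0.0204 -0.208
scene [374.9 252.8] 225 -0.0139 -0.256
```

View pics/scene7.png

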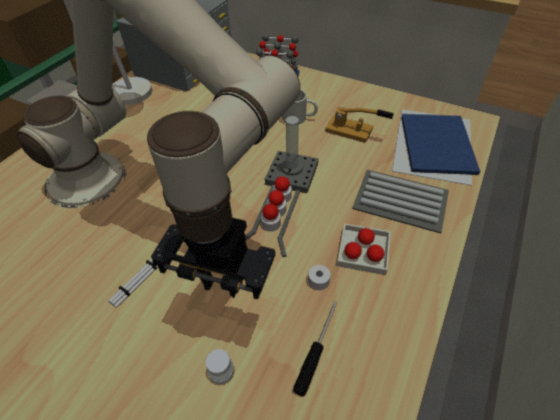

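View pics/top7.png

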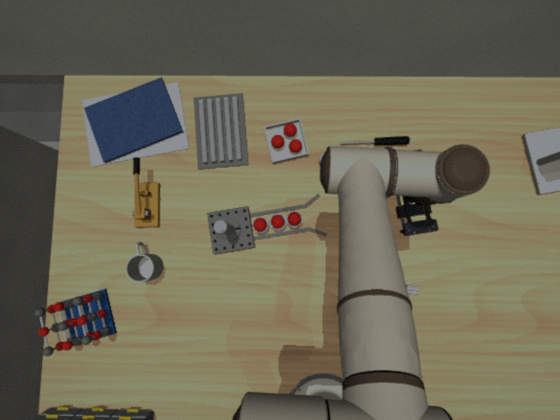

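The scene and top views show three upright pieces in single file, at top-view pixels (260,224), (277,221) and (294,218). They are closed up with a total gap of about 3–4 mm, and the bystanders are in place.

```bash
python3 -c "from station import r;print(r.finish_job())"
```

```text
the job is handed in; nothing more can be done
None
```

The job is handed in: all three atom pieces stand upright in single file in the lane, closed up against the lattice base with about 3–4 mm of total gap by camera. It took about 18 s of robot time, the bystanders look undisturbed, and the judge returned no verdict.

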